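# Centre the check weight on the bench scale and confirm

### The arm

A 6-joint arm with a two-finger parallel gripper is mounted at the origin on the work surface. World frame = base frame: x ahead of the robot, y to its left, z up, the work surface at z = 0. Lengths are in m, angles in degrees, forces in N, time in s.
With the tool pointing down it reaches from about 0.35 to 1 m from the base axis. Payload 7.1 kg.
Tool frame: the origin (TCP) lies midway between the tips of the shut fingers; the grasp point (between the pads) lies 19 mm behind it; y points along the fingers, z is the direction in which the jaws open and shut, and the axes are right-handed (so a half turn about y gives the same grasp; the last joint's range is limited). The gripper opens to 85 mm and grips with 20 to 120 N. Pads are 22 mm wide; open, the fingers measure 114 mm over their backs; the gripper's body (76 mm by 85 mm) begins 54 mm behind the grasp point. The pads swing forward as they close: fully open they stand 13 mm farther back than shut.
Start: joints at [-70.932, 24.242, 93.386, -0, 62.372, -1.089], TCP at [0.215, -0.587, 0.206] pointing down, gripper open.
Joint ranges: [-172.04, 172.04], [-51.8, 120.97], [4.93, 147.93], [-75.15, 255.16], [6.16, 154.13], [-145.62, 145.62]. Speed limits (degrees/s): [136.94, 136.94, 172.46, 180, 180, 180].

### API

Orientations are given as [roll, pitch, yaw] about the fixed x, y, z axes, in that order (R = Rz(yaw) Ry(pitch) Rx(roll)).
In Python, from workcell import manip gives the robot as it stands.
- The arm moves only by the shell command python3 -m jog 'ROWS' [FORCE]. ROWS is a JSON object of lists of equal length, an entry for each row: "offset": the shift along the world's x, y, z in mm, a list of three; "turn": the turn, a rotation vector about the world's x, y, z in degrees, a list of three; "jaw": the opening, from 0 (shut) to 1 (fully open). A call has 1 to 5 rows; each row shifts and turns the commanded pose from where the row before left it; what a row does not reach is not made up. A row lasts 1/8 s, in which the tool goes at most 62.5 mm and 10.7 degrees, less where a joint would pass 70% of its speed; a pose out of reach is approached as far as the arm can. A call is refused whole if a number of a shift passes 62.5 or a number of a turn 10.7, either way. A call with a gripper value outside its range is refused whole. The fingers move at their own pace and stop on an object; FORCE is the grip in N (left out, the last holds). Time passes only in rows, so rows that do not move let the fingers close. It gives the time, the measured TCP pose, the force and the opening at its end, in the units of the state.
- manip.get_obs(): the state, without advancing time (a new reading comes with each control period).
- manip.capture(name): name is "side" or "top" or "wrist"; returns the picture (420x560x3 uint8, red, green, blue); there is no depth.
- manip.camera_params(name): a dict with "fov_y" (degrees; the focal length in pixels is half the picture's height over the tangent of half this angle, whatever the lens; pixels are square), "cx", "cy" (the principal point, pixels), "rvec" (rotation vector, rad) and "tvec" (3), from world to camera coordinates, as OpenCV has them; the wrist camera has in their place "tool_from_camera" (4x4, takes a point from camera to tool coordinates, whose origin is the TCP and whose axes are the tool frame's). Camera axes: x right, y down, z forward; pixel columns grow to the right and rows downward; lengths in m; the calibration is good to about 2 mm. A picture is of the moment at which its call begins: read the wrist's pose just before it. camera_params takes no time and is no camera call.
- manip.job_done(): hands the job in, once; it reports no verdict.
The state is a dict: "t": time; "joint_pos": joint angles; "joint_velocities": joint speeds; "joint_efforts": joint torques, N m; "tool_pos": TCP position; "tool_rot": TCP orientation; "ft_force": force on the tool from outside, world axes, zero at the start; "wrist_torque": the same for the moment, N m; "finger_gap": finger opening in m.
Only numpy, scipy, OpenCV 4.12 (cv2) and the standard library are available. Lean on these libraries where they do the work, as an engineer would, in place of code of your own. Each camera call takes 0.05 s, during which the arm holds its last target.

### The job

The packing-bench scale is due for its check, but the brass check weight stands near the edge of the small round pan. Without gripping or lifting it, nudge the weight with light taps of the fingertips until it stands upright in the middle of the black ring marked on the pan, then take the fingers off it and press the green button on the scale all the way down and let it go. Do not tip the weight over, and leave the blue tape roll, the jar and the small steel weight where they are.

Things in the scene. Friction and masses are not known exactly. Their poses are not given: they have to be found in the camera images.
- weight: wobbly brass check weight, round, 58 mm tall, about 250 g; origin: centre of its underside, z up its axis. Flat foot 24 mm in diameter (0 to 3 mm up), belly 38 mm in diameter at 6 to 14 mm up, then a cone to a 16 mm neck at 42 mm, knob 22 mm in diameter at 46 to 54 mm. Pushed at belly height it slides (1 to 3 N); pushed near the neck or knob it tips over
- pan_center (a point): centre of the upper face of the fixed round pan: flat aluminium disc, 90 mm in diameter, 10 mm thick, no rim, its top 78 mm above the table, 28 mm above the housing. A black ring is drawn about this centre, inner radius 25 mm, outer 27.5 mm: from above, the centred weight's belly lies inside it with an even 6 mm gap. z up; its turn about z means nothing
- scale: fixed grey bench scale, housing 260 mm (x) by 200 mm (y), its top 50 mm above the table; origin on the table under the housing's centre, z up. In its frame the pan's centre is at x +35 mm, y 0, the green button at x -92 mm, y -55 mm (the end facing the robot), with a flat black display beside it
- confirm_top (a point): centre of the top of the round green push button (28 mm in diameter) on the scale, pressed straight down; moves with the button
- confirm (a joint): travel of the green button in m: 0 released, 0.006 fully down; springs back by itself, fully down takes about 4 N
- tape: blue tape roll lying flat on the table beside the scale, outer diameter 84 mm, hole 60 mm, 24 mm high; origin at the centre of its underside; leave alone
- jar: jar with a red cap on the table beside the scale, 56 mm in diameter, 75 mm tall; origin at the centre of its underside; leave alone
- small_weight: small steel check weight on the table beside the scale, 32 mm in diameter, 40 mm tall; origin at the centre of its underside; leave alone
Things that resemble listed ones, but are neither listed nor needed, are in the scene too. Several things have the shape of the weight; the one meant has the colours described above.

How it is judged (in metres and radians):
On the way, in this order (a step that is already met when the one before it is completed fails the run):
1. the weight stands upright and at rest within 6 mm of the pan's centre, with nothing of the robot touching it (horizontal distance between weight and pan_center below 0.006 m and angle between weight's own z axis and vertical below 0.06 rad and linear speed of weight below 0.01 m/s and contact force between each of the arm, the fingers and weight below 0.02 N), for 0.3 s.
2. the green button is pressed fully down (over 5 mm) (value of joint confirm above 0.005 m), for 0.05 s.
At the end, for the whole second after the job is handed in: The brass weight stands upright and still on the pan, its axis within 6 mm of the pan's centre; the green button has been pressed after that and is out again; the tape roll, jar and small weight are within 15 mm of where they began (horizontal distance between weight and pan_center below 0.006 m and z of weight in the frame of pan_center between -0.003 and 0.003 m and angle between weight's own z axis and vertical below 0.06 rad and linear speed of weight below 0.01 m/s and value of joint confirm below 0.0015 m and distance of each of tape, jar, small_weight from where it was at the start of the episode below 0.015 m); the robot touches nothing.
It fails at once if the check weight is tipped (more than about 23 degrees) (angle between weight's own z axis and vertical above 0.4 rad).
It fails at once if the check weight is knocked off the pan (z of weight in the frame of pan_center below -0.008 m).
It fails at once if the check weight is lifted or carried (z of weight in the frame of pan_center above 0.01 m).
It fails at once if the check weight is gripped or struck hard (over 15 N) (contact force between the fingers and weight above 15 N).
It fails at once if the tape roll, jar or small weight is disturbed (distance of any of tape, jar, small_weight from where it was at the start of the episode above 0.02 m).
It also fails if it takes over 48 s, if anything falls off the work surface, if the arm or the gripper's body presses on something with over 40 N, if the wrist force passes 120 N, or if a joint passes its speed limit or range.

## Working session

There is one attempt and no reset: what is moved stays moved. The work goes in short steps, Python scripts to look and compute and a shell command to move; the robot and the scene stay as the last step left them, time stands still between calls to the robot, and variables do not carry over. Pictures are saved under pics/ and viewed, and the job is handed in when it is done.

```bash
mkdir -p pics; ls; python3 - <<'E'
from workcell import manip
import cv2
print(manip.get_obs())
for n in("side","top","wrist"):
    im=manip.capture(n); cv2.imwrite(f"pics/{n}0.png",im[:,:,::-1]); print(n,manip.camera_params(n))
E
```

```text
pics
{'t': 0.0, 'joint_pos': array([-7.09298162e+01,  2.42828706e+01,  9.34333310e+01, -2.41070139e-03,
        6.23741982e+01, -1.08813530e+00]), 'joint_velocities': array([-0.02352512, -0.0025126 ,  0.05473684,  0.09560515,  0.00348853,
       -0.07078972]), 'joint_efforts': array([ 3.06726011e-03, -5.57379413e+01, -2.81742883e+01,  1.40267125e-04,
        7.20722615e-03,  2.90856065e-06]), 'tool_pos': array([ 0.21520201, -0.58612915,  0.20494973]), 'tool_rot': array([-9.00904240e+01, -4.16990707e-04, -1.59840561e+02]), 'ft_force': array([-0.13617659, -0.73241154, -0.30856079]), 'wrist_torque': array([-0.04273561, -0.03891992, -0.0138843 ]), 'finger_gap': 0.08558399348440329}
side {'fov_y': 46.40459317641071, 'cx': 285.2410471173729, 'cy': 209.89610132866997, 'rvec': array([ 1.11538725, -2.46556328,  0.93151683]), 'tvec': array([0.48093685, 0.37594818, 0.70513476])}
top {'fov_y': 57.59793615173607, 'cx': 278.3585209727639, 'cy': 209.88869959908376, 'rvec': array([ 2.21112038, -2.16775716,  0.06393633]), 'tvec': array([0.05888333, 0.63866381, 0.86472326])}
wrist {'fov_y': 70.64488854169747, 'cx': 284.9671459468025, 'cy': 206.77896400196857, 'tool_from_camera': array([[ 1.12313206e-04,  9.65765727e-01,  2.59415782e-01,
        -6.47165840e-02],
       [ 3.98879233e-04, -2.59415807e-01,  9.65765645e-01,
        -1.68091801e-01],
       [ 9.99999914e-01, -4.99266721e-06, -4.14359713e-04,
         2.20074463e-04],
       [ 0.00000000e+00,  0.00000000e+00,  0.00000000e+00,
         1.00000000e+00]])}
```

View pics/side0.png

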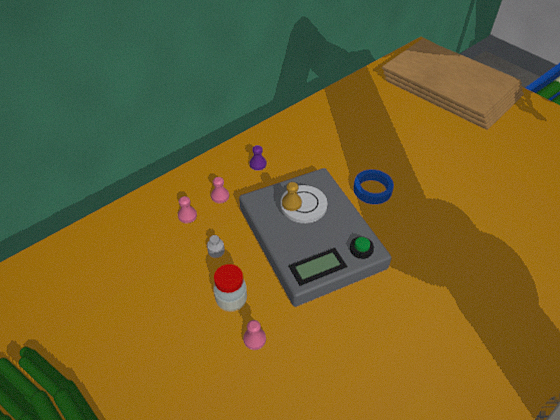

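View pics/top0.png

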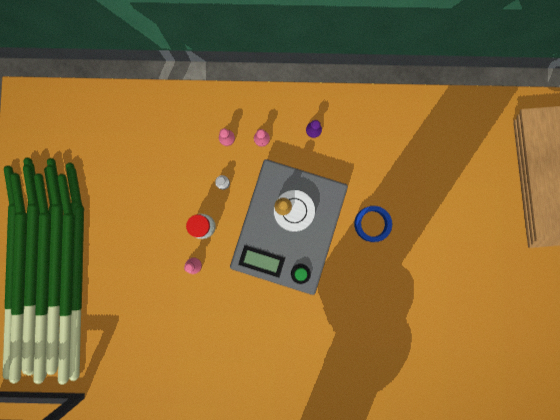

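View pics/wrist0.png

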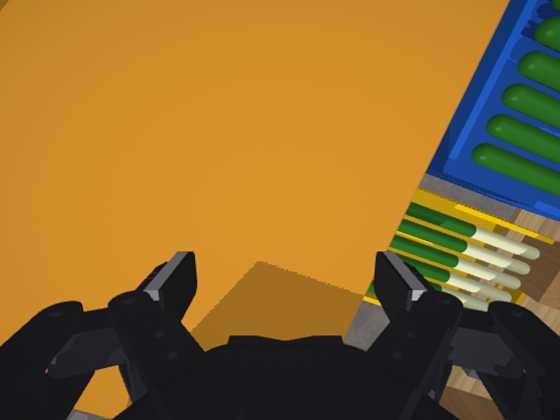

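```bash
cat > h.py <<'E'
import numpy as np, cv2
from scipy.spatial.transform import Rotation as Ro
from workcell import manip
def cam(n,obs=None):
    c=manip.camera_params(n); f=210/np.tan(np.radians(c['fov_y']/2))
    K=np.array([[f,0,c['cx']],[0,f,c['cy']],[0,0,1.]])
    if 'rvec' in c:
        R=cv2.Rodrigues(np.array(c['rvec']))[0]; t=np.array(c['tvec'])
    else:
        T=np.eye(4);T[:3,:3]=Ro.from_euler('xyz',obs['tool_rot'],degrees=True).as_matrix();T[:3,3]=obs['tool_pos']
        W=np.linalg.inv(T@c['tool_from_camera']);R=W[:3,:3];t=W[:3,3]
    return K,R,t
def unproj(C,u,v,z):
    K,R,t=C; d=R.T@np.linalg.solve(K,[u,v,1.]); o=-R.T@t
    return o+d*(z-o[2])/d[2]
def proj(C,p):
    K,R,t=C; q=K@(R@np.asarray(p,float)+t); return q[:2]/q[2]
def crop(im,x0,y0,w,h,s,name):
    cv2.imwrite(name,cv2.resize(im[y0:y0+h,x0:x0+w,::-1],None,fx=s,fy=s,interpolation=cv2.INTER_CUBIC))
E
python3 - <<'E'
import cv2
from h import *
t=cv2.imread('pics/top0.png')[:,:,::-1];s=cv2.imread('pics/side0.png')[:,:,::-1]
crop(t,225,150,130,150,4,'pics/t0c.png');crop(s,235,160,165,145,4,'pics/s0c.png')
E
```

```text
(no output)
```

View pics/t0c.png

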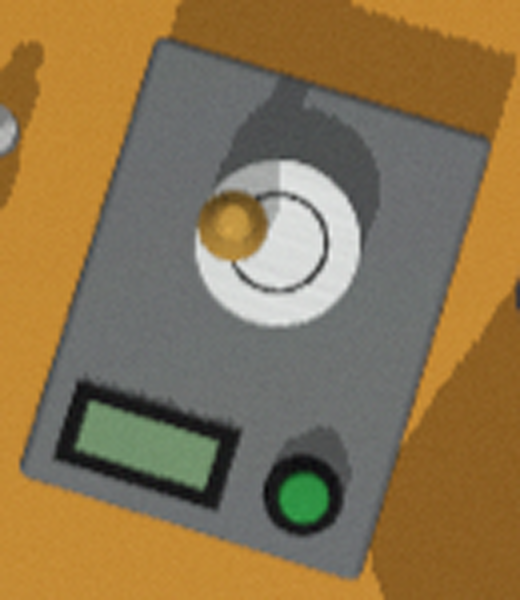

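View pics/s0c.png

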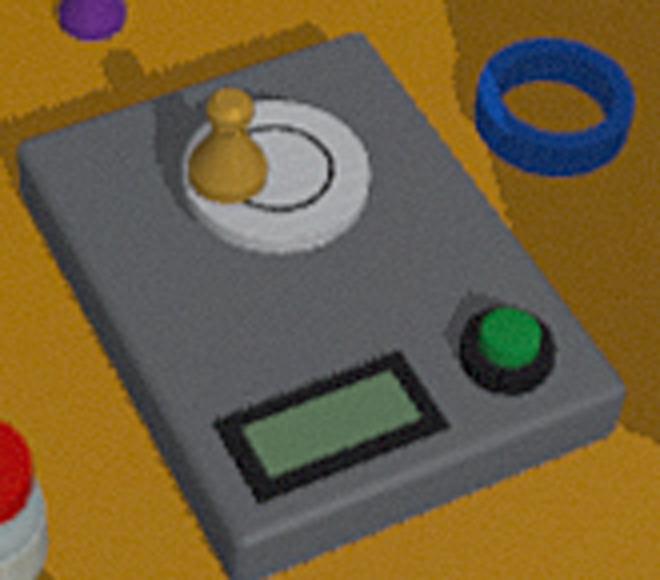

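```bash
python3 - <<'E'
from h import *
T=cam('top');S=cam('side')
print('camT',-T[1].T@T[2],'camS',-S[1].T@S[2])
t=lambda X,Y:((X+.5)/4-.5+225,(Y+.5)/4-.5+150)
s=lambda X,Y:((X+.5)/4-.5+235,(Y+.5)/4-.5+160)
print('pan top',unproj(T,*t(280,242),.078),'disc',unproj(T,*t(278,242),.078))
print('pan side ring',unproj(S,*s(281,168),.078))
w=unproj(T,*t(233,226),.089);print('w top',w)
print('w side belly', [unproj(S,*s(228,178),.078+h) for h in (0.0,.01)])
for z in(.055,.06,.065,.07):print('btn',z,unproj(T,*t(303,497),z),unproj(S,*s(510,337),z))
for n,p in(('TL',(162,40)),('TR',(489,142)),('BL',(22,468)),('BR',(358,578))):print(n,unproj(T,*t(*p),.05))
for z,p in((.0,(374,223)),):print('tape',unproj(T,*p,.024))
print('jar',unproj(T,199,226,.075)); print('sw',unproj(T,222,182,.04))
E
```

```text
camT [0.58382849 0.06901087 0.90193505] camS [0.18968733 0.48593879 0.77313293]
pan top [0.63400111 0.03620423 0.078     ] disc [0.63397977 0.03728425 0.078     ]
pan side ring [0.62967973 0.03553177 0.078     ]
w top [0.64138321 0.06184874 0.089     ]
w side belly [array([0.64154518, 0.05896125, 0.078     ]), array([0.63504488, 0.06510364, 0.088     ])]
btn 0.055 [0.4952585  0.02022443 0.055     ] [0.49865725 0.01260924 0.055     ]
btn 0.06 [0.49578139 0.02051244 0.06      ] [0.49650605 0.0159048  0.06      ]
btn 0.065 [0.49630427 0.02080046 0.065     ] [0.49435484 0.01920036 0.065     ]
btn 0.07 [0.49682716 0.02108848 0.07      ] [0.49220364 0.02249591 0.07      ]
TL [0.74832835 0.10348597 0.05      ]
TR [ 0.69417465 -0.08107735  0.05      ]
BL [0.50754268 0.17573862 0.05      ]
BR [ 0.45107664 -0.01108991  0.05      ]
tape [ 0.61127104 -0.14871292  0.024     ]
jar [0.5956873  0.24235962 0.075     ]
sw [0.69703806 0.20069317 0.04      ]
```

```bash
R='';python3 -m jog '{"offset":[[28,43,0],[28,43,0],[28,43,0],[28,43,0],[28,43,0]],"turn":[[0,0,9.6],[0,0,9.6],[0,0,9.6],[0,0,9.6],[0,0,9.6]],"jaw":[1,1,1,1,1]}' 20
```

```text
t: 0.78
tool_pos: [0.356, -0.3702, 0.2056]
tool_rot: [-90.0, 0.0, -111.5]
ft_force: [1.0, -0.5, 0.1]
finger_gap: 0.0854
```

```bash
python3 -m jog '{"offset":[[28,43,0],[28,43,0],[28,43,0],[28,43,0],[28,43,0]],"turn":[[0,0,9.6],[0,0,9.6],[0,0,9.6],[0,0,9.6],[0,0,9.6]],"jaw":[1,1,1,1,1]}'
```

```text
t: 1.4
tool_pos: [0.4961, -0.1551, 0.2057]
tool_rot: [-90.0, -0.0, -63.5]
ft_force: [0.6, 0.7, -0.6]
finger_gap: 0.0854
```

```bash
python3 -m jog '{"offset":[[28,43,0],[28,43,0],[28,43,0],[28,43,0],[28,43,0]],"turn":[[0,0,9.6],[0,0,9.6],[0,0,9.6],[0,0,9.6],[0,0,9.6]],"jaw":[1,1,1,1,1]}'
```

```text
t: 2.02
tool_pos: [0.636, 0.0598, 0.2055]
tool_rot: [-90.0, 0.0, -15.5]
ft_force: [0.9, 0.3, 0.3]
finger_gap: 0.0854
```

```bash
python3 - <<'E'
from h import *
o=manip.get_obs();im=manip.capture('wrist');np.savez('w1.npz',o=np.r_[o['tool_pos'],o['tool_rot']])
cv2.imwrite('pics/w1.png',im[:,:,::-1])
C=cam('wrist',o)
print(o['tool_pos'],proj(C,[.634,.0365,.078]),proj(C,[.6414,.0618,.088]),proj(C,o['tool_pos']))
E
```

```text
[0.63597101 0.05984701 0.20545991] [263.0681783  198.38444409] [288.91104733 201.07224305] [285.97041212 240.21113009]
```

View pics/w1.png

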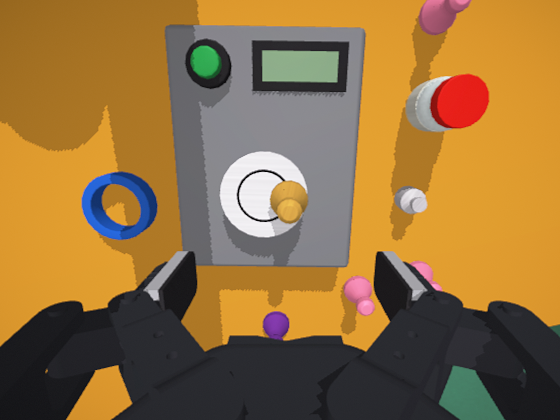

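```bash
python3 - <<'E'
from h import *
im=cv2.imread('pics/w1.png')[:,:,::-1]
crop(im,205,135,120,120,5,'pics/w1c.png')
E
```

```text
(no output)
```

View pics/w1c.png

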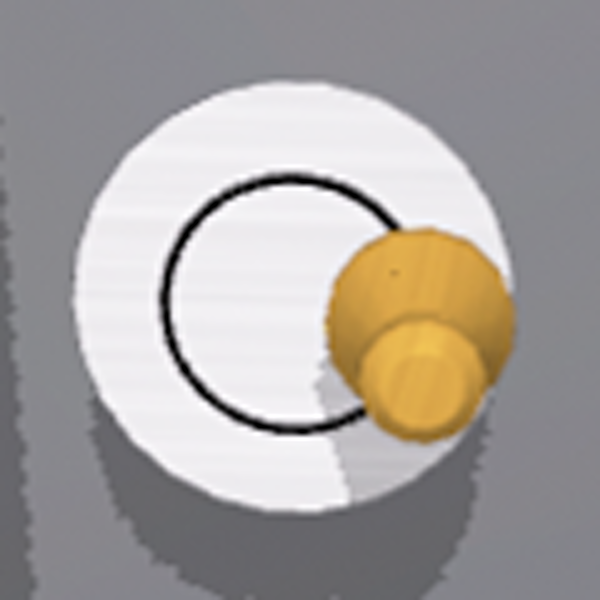

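```bash
python3 - <<'E'
from h import *
o=manip.get_obs();C=cam('wrist',o)
c=lambda X,Y:((X+.5)/5-.5+205,(Y+.5)/5-.5+135)
U=lambda X,Y,z:unproj(C,*c(X,Y),z)[:2]
for n,ps in(('disc',[(74,297),(514,297),(294,82),(294,513)]),('ring',[(161,300),(294,175),(294,433)])):
    P=[U(*p,.078) for p in ps];
    P=np.array(P);
    A=np.c_[2*P,np.ones(len(P))];x=np.linalg.lstsq(A,(P**2).sum(1),rcond=None)[0];print(n,x[:2],np.sqrt(x[2]+x[0]**2+x[1]**2))
for z in(.084,.088,.092):
    P=np.array([U(327,322,z),U(515,322,z),U(421,229,z)]);A=np.c_[2*P,np.ones(3)];x=np.linalg.solve(A,(P**2).sum(1));print(z,x[:2],np.sqrt(x[2]+x[0]**2+x[1]**2))
print('knob',U(421,380,.136), 'camera',-C[1].T@C[2])
E
```

```text
disc [0.63539968 0.04285696] 0.045075755302918664
ring [0.63557455 0.04263684] 0.02708082573057534
0.084 [0.64395848 0.06731886] 0.018908152514055577
0.088 [0.64300069 0.06750477] 0.01864704950942203
0.092 [0.64204289 0.06769068] 0.018385946504795327
knob [0.64114155 0.0671827 ] camera [0.57459832 0.08078185 0.3736658 ]
```

```bash
python3 -m jog '{"offset":[[6,5,-32],[0,0,-32],[0,0,-32],[0,0,-31],[0,0,0]],"turn":[[0,0,-1],[0,0,0],[0,0,0],[0,0,0],[0,0,0]],"jaw":[1,1,1,1,1]}'
python3 - <<'E'
from h import *
o=manip.get_obs();im=manip.capture('wrist')
cv2.imwrite('pics/w2.png',im[:,:,::-1]);print(o['tool_pos'],o['ft_force'])
s=manip.capture('side');crop(s,225,130,200,150,4,'pics/s2c.png')
E
```

```text
t: 2.7
tool_pos: [0.639, 0.0629, 0.0761]
tool_rot: [-90.1, 0.3, -16.9]
ft_force: [-0.9, -0.5, 0.2]
finger_gap: 0.0856
[0.63898643 0.06294617 0.07606708] [-0.92676343 -0.45028824  0.19355491]
```

View pics/w2.png

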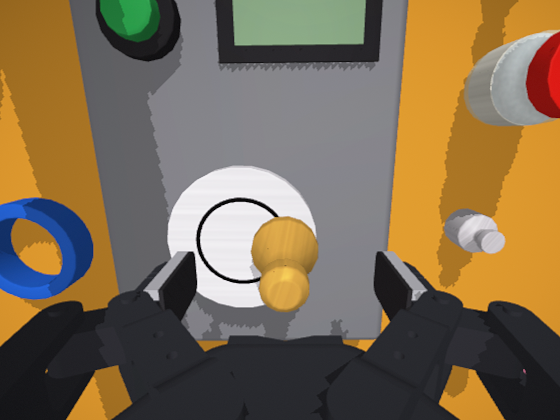

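View pics/s2c.png

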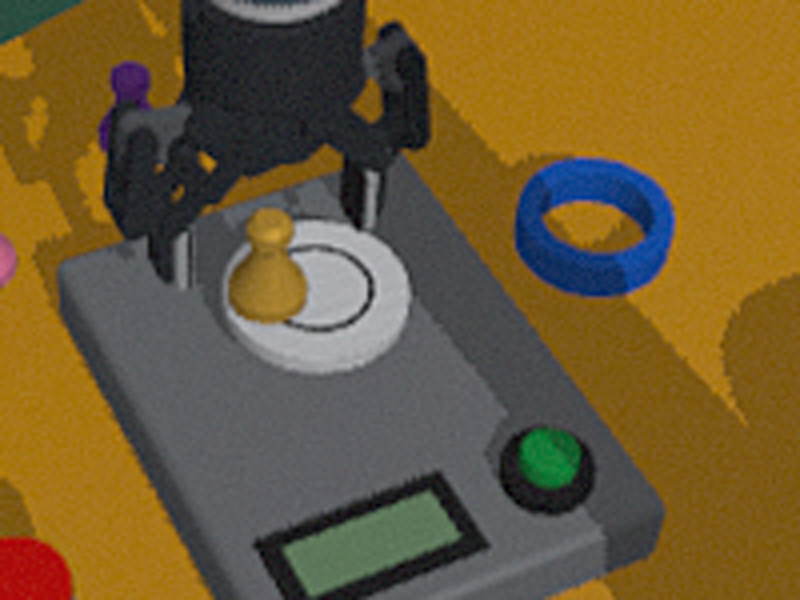

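```bash
python3 - <<'E'
from h import *
o=manip.get_obs();C=cam('wrist',o)
R=Ro.from_euler('xyz',o['tool_rot'],degrees=True).as_matrix()
for x in(-.011,0,.011):
  for y in(-.013,-.05):
    print(x,y,[proj(C,o['tool_pos']+R@np.array([x,y,z])).round(1) for z in(-.0428,.0428)])
im=cv2.imread('pics/w2.png')[:,:,::-1]
crop(im,135,150,280,180,2.8,'pics/w2c.png')
E
```

```text
-0.011 -0.013 [array([208.8, 230.3]), array([363.4, 230.2])]
-0.011 -0.05 [array([187.6, 259. ]), array([385.3, 258.9])]
0 -0.013 [array([210.1, 248.7]), array([362.1, 248.7])]
0 -0.05 [array([189.8, 281.8]), array([383.1, 281.8])]
0.011 -0.013 [array([211.4, 266.5]), array([360.8, 266.5])]
0.011 -0.05 [array([191.8, 303.7]), array([381. , 303.6])]
```

View pics/w2c.png

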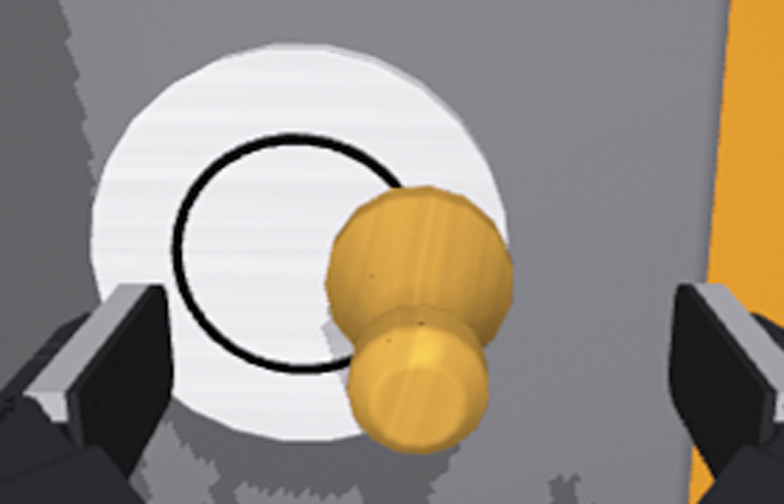

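```bash
python3 - <<'E'
from h import *
o=manip.get_obs();C=cam('side')
R=Ro.from_euler('xyz',o['tool_rot'],degrees=True).as_matrix()
c=lambda p:((p[0]-225+.5)*4-.5,(p[1]-130+.5)*4-.5)
for y in(-.013,-.03,-.041):
  for x in(-.011,.011):
    print(x,y,[np.round(c(proj(C,o['tool_pos']+R@np.array([x,y,z]))),0) for z in(-.0428,.0428,-.057,.057)])
print(c(proj(C,[.642,.0645,.136])),c(proj(C,[.634,.039,.078])))
E
```

```text
-0.011 -0.013 [array([354., 271.]), array([188., 327.]), array([380., 262.]), array([159., 336.])]
0.011 -0.013 [array([333., 240.]), array([169., 294.]), array([359., 231.]), array([141., 303.])]
-0.011 -0.03 [array([356., 246.]), array([187., 302.]), array([383., 237.]), array([158., 312.])]
0.011 -0.03 [array([335., 215.]), array([168., 269.]), array([361., 206.]), array([140., 279.])]
-0.011 -0.041 [array([357., 229.]), array([187., 286.]), array([384., 220.]), array([158., 295.])]
0.011 -0.041 [array([336., 198.]), array([168., 253.]), array([363., 190.]), array([139., 262.])]
(np.float64(260.9042348927587), np.float64(217.98943281526567)) (np.float64(309.5388664834311), np.float64(286.4690914023398))
```

```bash
python3 - <<'E'
from h import *
o=manip.get_obs();S=cam('side');W=cam('wrist',o)
R=Ro.from_euler('xyz',o['tool_rot'],degrees=True).as_matrix()
s=lambda X,Y:((X+.5)/4-.5+225,(Y+.5)/4-.5+130)
def tri(a,b):
    X=cv2.triangulatePoints(W[0]@np.c_[W[1],W[2]],S[0]@np.c_[S[1],S[2]],np.array(a,float).reshape(2,1),np.array(b,float).reshape(2,1))[:,0];X=X[:3]/X[3]
    print(X.round(4),'tool',(R.T@(X-o['tool_pos'])).round(4),proj(W,X)-a,proj(S,X)-b)
tri((377,252),s(190,288));tri((194,252),s(362,230))
im=cv2.imread('pics/s2c.png')[180:320,120:420];cv2.imwrite('pics/s2d.png',cv2.resize(im,None,fx=2.6,fy=2.6,interpolation=cv2.INTER_CUBIC))
E
```

```text
[0.6432 0.1063 0.1187] tool [-0.011  -0.0395  0.0418] [-1.34540723 -2.67786585] [-0.20889395 -0.20915319]
[0.6191 0.0226 0.1174] tool [-0.0097 -0.0382 -0.0454] [-3.75114644 -1.28738228] [-0.37715631  0.04784099]
```

View pics/s2d.png

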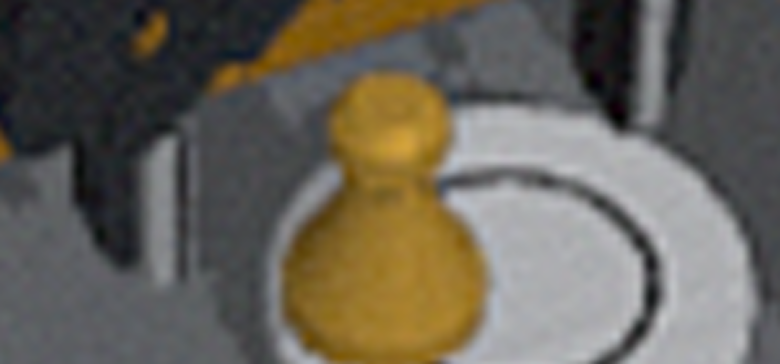

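```bash
python3 -m jog '{"offset":[[0,0,40],[0,0,40],[0,0,40],[0,0,0],[0,0,0]],"turn":[[0,0,0],[0,0,0],[0,0,0],[0,0,0],[0,0,0]],"jaw":[1,0.5,0,0,0]}'
python3 - <<'E'
from h import *
o=manip.get_obs();im=manip.capture('wrist')
cv2.imwrite('pics/w3.png',im[:,:,::-1]);print(o['tool_pos'],o['ft_force'],o['finger_gap'])
s=manip.capture('side');crop(s,225,80,200,150,4,'pics/s3c.png');C=cam('side')
R=Ro.from_euler('xyz',o['tool_rot'],degrees=True).as_matrix()
c=lambda p:np.round(((p[0]-225+.5)*4-.5,(p[1]-80+.5)*4-.5))
for y in(0,-.013,-.026):print(y,[c(proj(C,o['tool_pos']+R@np.array([x,y,0]))) for x in(-.011,.011)],proj(cam('wrist',o),o['tool_pos']+R@np.array([0,y,0])))
E
```

```text
t: 3.42
tool_pos: [0.6415, 0.0633, 0.1998]
tool_rot: [-90.0, -0.1, -16.8]
ft_force: [-0.3, 0.2, 0.2]
finger_gap: 0.0122
[0.64152165 0.06330019 0.19984863] [-0.30951672  0.24309709  0.17486559] 0.012243897124767927
0 [array([277., 329.]), array([256., 297.])] [286.00009487 240.1838119 ]
-0.013 [array([278., 307.]), array([256., 275.])] [286.0890845  248.68810964]
-0.026 [array([279., 284.]), array([257., 251.])] [286.19254582 258.57539472]
```

View pics/w3.png

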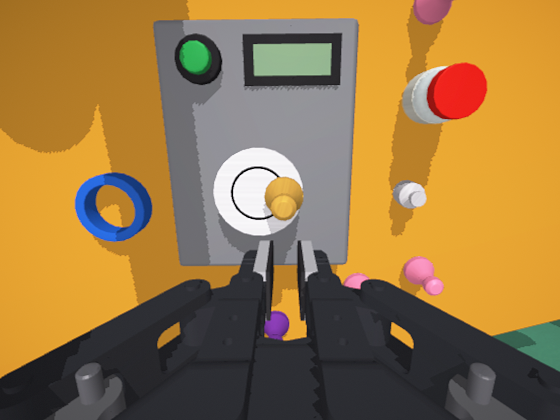

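View pics/s3c.png

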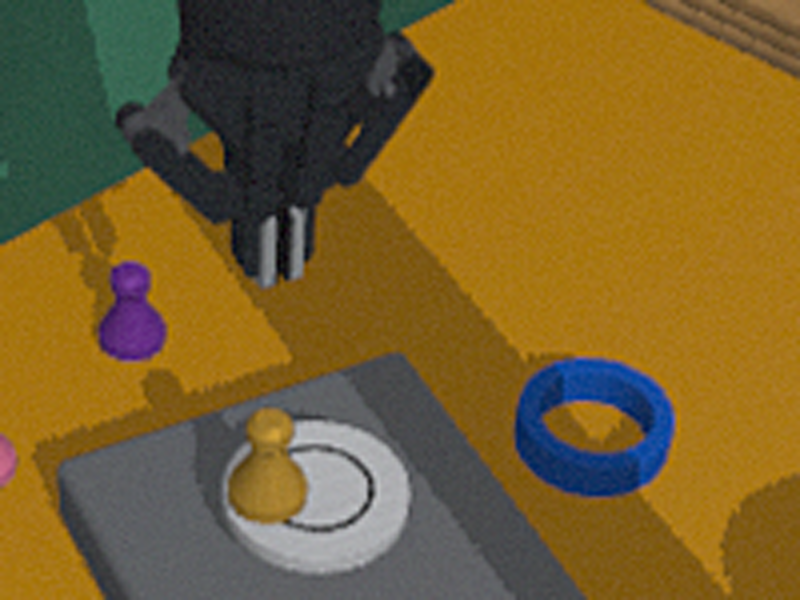

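```bash
python3 -m jog '{"offset":[[4,12,0],[4,12,0],[4,12,0],[4,12,0],[0,6,0]],"turn":[[0,0,-10],[0,0,-10],[0,0,-10],[0,0,-10],[0,0,-10]],"jaw":[0,0,0,0,0]}'; python3 -m jog '{"offset":[[0,0,-10],[0,0,-20],[0,0,-20],[0,0,-20],[0,0,-10]],"turn":[[0,0,-10],[0,0,-10],[0,0,-10],[0,0,-10],[-7.7,2.3,0]],"jaw":[0,0,0,0,0]}'
python3 - <<'E'
from h import *
o=manip.get_obs();im=manip.capture('wrist')
cv2.imwrite('pics/w4.png',im[:,:,::-1]);print(o['tool_pos'],o['tool_rot'],o['ft_force'],o['finger_gap'])
s=manip.capture('side');crop(s,225,110,200,150,4,'pics/s4c.png')
E
```

```text
t: 4.15
tool_pos: [0.6569, 0.1178, 0.1973]
tool_rot: [-90.1, 0.0, -67.2]
ft_force: [0.1, -0.0, 0.6]
finger_gap: -0.0002
t: 4.78
tool_pos: [0.6555, 0.1145, 0.1164]
tool_rot: [-90.2, -8.3, -107.1]
ft_force: [0.1, 0.0, -1.0]
finger_gap: -0.0002
[0.65551924 0.11451768 0.11643819] [ -90.15712823   -8.3367295  -107.12830411] [ 0.10779031  0.01487158 -0.97700144] -0.00020569429108367932
```

View pics/w4.png

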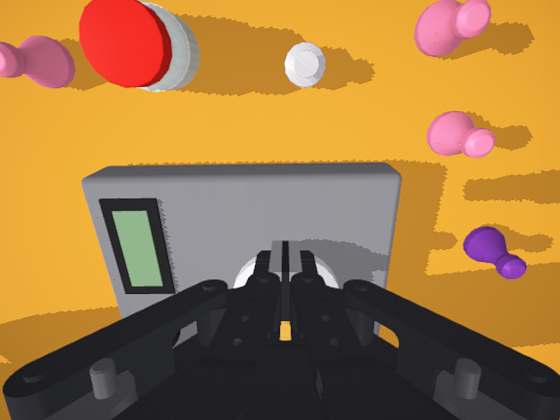

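View pics/s4c.png

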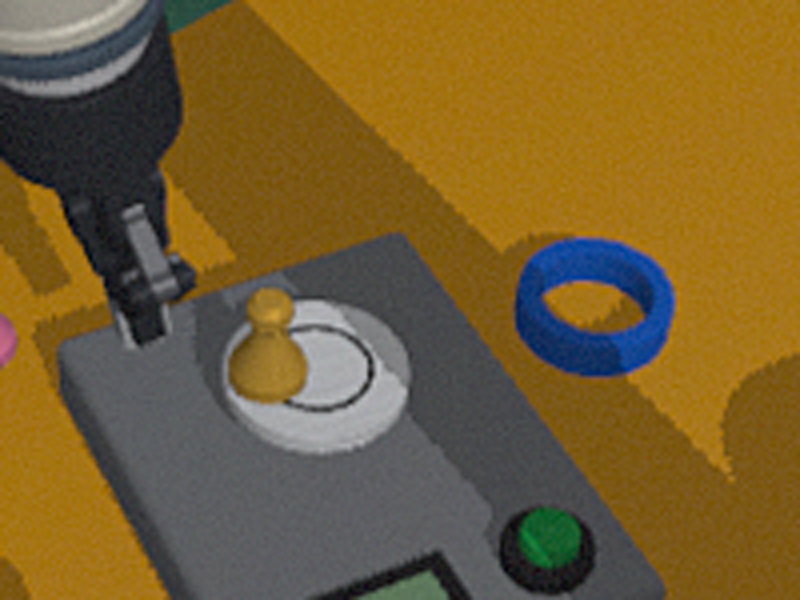

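```bash
python3 -m jog '{"offset":[[0,0,-25],[0,0,-25],[0,0,-10],[0,0,-2],[0,0,0]],"turn":[[0,0,0],[0,0,0],[0,0,0],[0,0,0],[0,0,0]],"jaw":[0,0,0,0,0]}'; python3 -m jog '{"offset":[[0,0,-2],[0,0,-2],[0,0,-2]],"turn":[[0,0,0],[0,0,0],[0,0,0]],"jaw":[0,0,0]}';  python3 -m jog '{"offset":[[0,0,-2],[0,0,-2]],"turn":[[0,0,0],[0,0,0]],"jaw":[0,0]}'
```

```text
t: 5.5
tool_pos: [0.6579, 0.1173, 0.0575]
tool_rot: [-89.9, -8.0, -106.9]
ft_force: [0.9, -0.8, -0.6]
finger_gap: 0.0001
t: 5.88
tool_pos: [0.6575, 0.1174, 0.0509]
tool_rot: [-89.9, -8.0, -106.8]
ft_force: [-0.4, -0.7, 0.7]
finger_gap: -0.0002
t: 6.12
tool_pos: [0.6574, 0.1173, 0.0466]
tool_rot: [-90.0, -8.0, -106.8]
ft_force: [-0.1, -0.0, 0.9]
finger_gap: -0.0002
```

```bash
python3 - <<'E'
from h import *
o=manip.get_obs()
s=manip.capture('side');crop(s,225,130,120,110,6,'pics/s5c.png')
R=Ro.from_euler('xyz',o['tool_rot'],degrees=True).as_matrix();C=cam('side')
c=lambda p:np.round(((p[0]-225+.5)*6-.5,(p[1]-130+.5)*6-.5))
for y in(0,-.013,-.026):print(y,[c(proj(C,o['tool_pos']+R@np.array([x,y,z]))) for x in(-.011,.011) for z in (-.01,.01)])
E
```

```text
0 [array([212., 611.]), array([188., 566.]), array([275., 583.]), array([250., 539.])]
-0.013 [array([205., 587.]), array([181., 542.]), array([269., 559.]), array([244., 514.])]
-0.026 [array([199., 563.]), array([174., 518.]), array([263., 534.]), array([238., 490.])]
```

View pics/s5c.png

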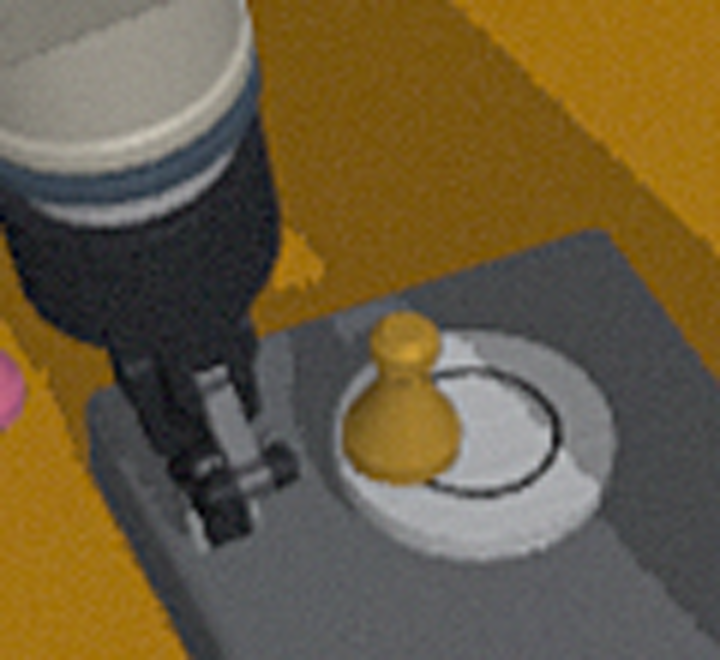

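```bash
python3 -m jog '{"offset":[[0,0,-8],[0,0,-5],[0,0,-2],[0,0,-2]],"turn":[[0,0,0],[0,0,0],[0,0,0],[0,0,0]],"jaw":[0,0,0,0]}';  python3 -m jog '{"offset":[[0,0,-2],[0,0,-2]],"turn":[[0,0,0],[0,0,0]],"jaw":[0,0]}'
```

```text
t: 6.68
tool_pos: [0.6574, 0.1173, 0.0295]
tool_rot: [-90.0, -8.0, -106.8]
ft_force: [-0.1, 0.0, 0.2]
finger_gap: -0.0001
t: 6.92
tool_pos: [0.6575, 0.1173, 0.0257]
tool_rot: [-90.0, -8.0, -106.8]
ft_force: [0.2, -0.0, 2.9]
finger_gap: -0.0003
```

```bash
python3 -m jog '{"offset":[[0,0,-1]],"turn":[[0,0,0]],"jaw":[0]}'; python3 -m jog '{"offset":[[0,0,0]],"turn":[[0,0,0]],"jaw":[0]}'
```

```text
t: 7.05
tool_pos: [0.6576, 0.1173, 0.0255]
tool_rot: [-90.0, -8.0, -106.8]
ft_force: [-3.2, -1.2, 9.6]
finger_gap: 0.0001
t: 7.18
tool_pos: [0.6576, 0.1174, 0.0257]
tool_rot: [-89.9, -8.0, -106.8]
ft_force: [-2.0, 0.3, 5.8]
finger_gap: 0.0001
```

```bash
python3 -m jog '{"offset":[[0,0,20],[0,0,15],[-2.9,-9.6,0],[-2.9,-9.6,0],[0,0,0]],"turn":[[0,0,0],[0,0,0],[0,0,0],[0,0,0],[0,0,0]],"jaw":[0,0,0,0,0]}'; python3 - <<'E'
from h import *
s=manip.capture('side');crop(s,225,130,120,110,6,'pics/s6c.png')
E
```

```text
t: 7.8
tool_pos: [0.6507, 0.0969, 0.0592]
tool_rot: [-90.0, -8.1, -106.9]
ft_force: [0.7, -0.3, -0.5]
finger_gap: -0.0005
```

View pics/s6c.png

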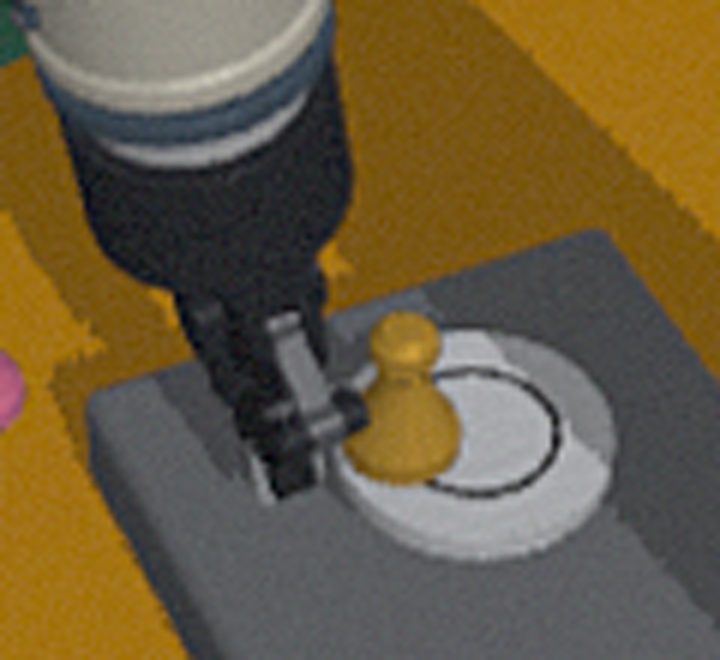

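```bash
python3 -m jog '{"offset":[[-0.9,-2.9,0],[-0.6,-1.9,0],[-0.6,-1.9,0],[-0.6,-1.9,0],[-0.6,-1.9,0]],"turn":[[0,0,0],[0,0,0],[0,0,0],[0,0,0],[0,0,0]],"jaw":[0,0,0,0,0]}'; python3 - <<'E'
from h import *
s=manip.capture('side');crop(s,225,130,120,110,6,'pics/s7c.png')
s=manip.capture('top');crop(s,225,150,130,110,6,'pics/t7c.png')
E
```

```text
t: 8.48
tool_pos: [0.6483, 0.0875, 0.0597]
tool_rot: [-90.0, -8.0, -106.8]
ft_force: [0.1, 0.2, -0.5]
finger_gap: -0.0
```

View pics/s7c.png

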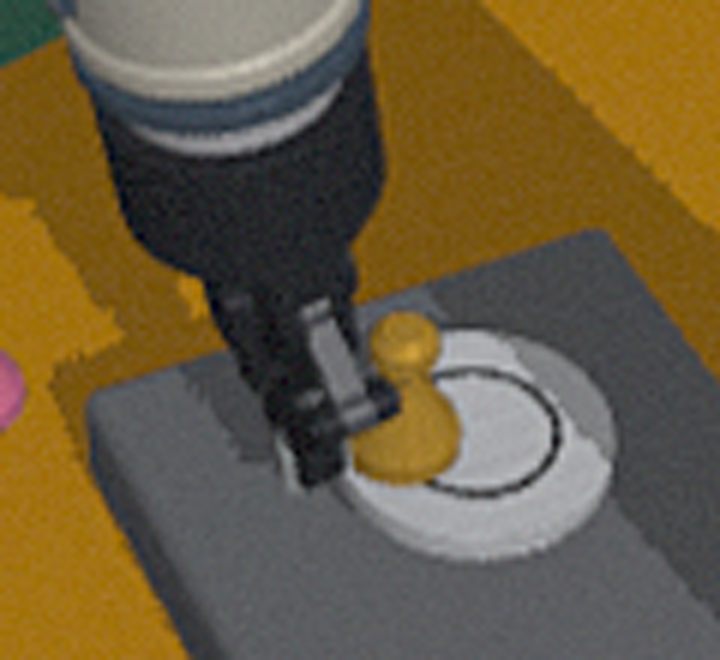

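View pics/t7c.png

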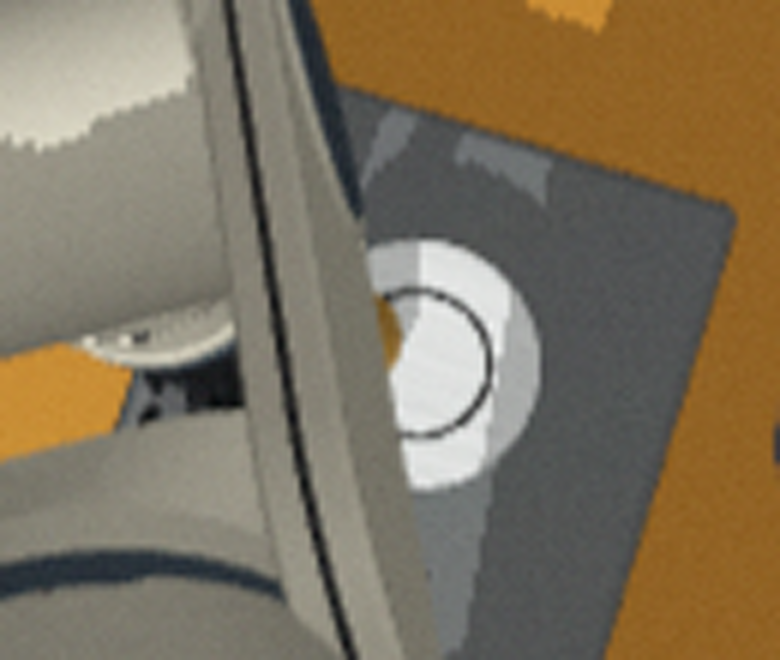

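```bash
python3 -m jog '{"offset":[[-0.6,-1.9,0],[-0.6,-1.9,0],[-0.6,-1.9,0],[-0.6,-1.9,0]],"turn":[[0,0,0],[0,0,0],[0,0,0],[0,0,0]],"jaw":[0,0,0,0]}'; python3 - <<'E'
from h import *
s=manip.capture('side');crop(s,225,130,120,110,6,'pics/s8c.png')
E
```

```text
t: 9.07
tool_pos: [0.6459, 0.0799, 0.0598]
tool_rot: [-90.0, -8.0, -106.8]
ft_force: [0.8, 1.1, 0.9]
finger_gap: -0.0001
```

View pics/s8c.png

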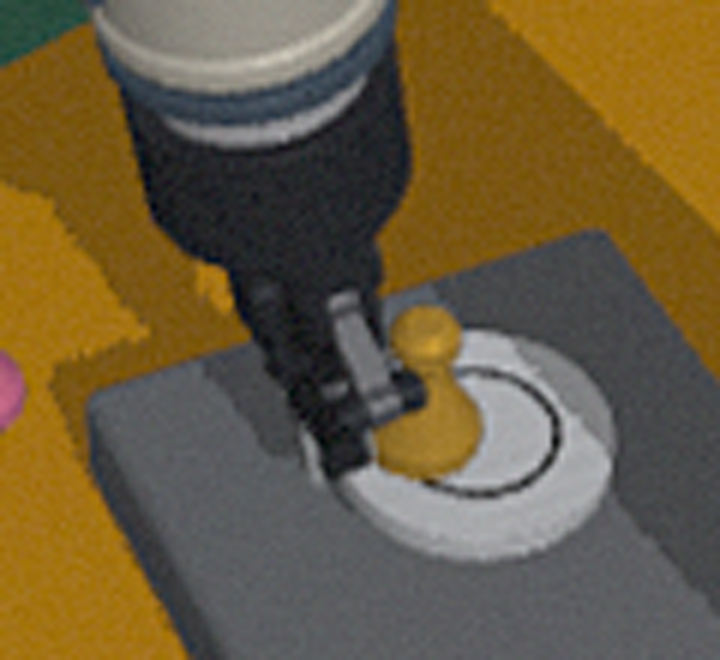

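```bash
python3 -m jog '{"offset":[[-0.6,-1.9,0],[-0.6,-1.9,0],[-0.6,-1.9,0],[-0.6,-1.9,0],[-0.6,-1.9,0]],"turn":[[0,0,0],[0,0,0],[0,0,0],[0,0,0],[0,0,0]],"jaw":[0,0,0,0,0]}';  python3 -m jog '{"offset":[[-0.6,-1.9,0],[-0.6,-1.9,0],[-0.3,-1,0]],"turn":[[0,0,0],[0,0,0],[0,0,0]],"jaw":[0,0,0]}';python3 - <<'E'
from h import *
s=manip.capture('side');crop(s,225,130,120,110,6,'pics/s9c.png')
s=manip.capture('top');crop(s,225,150,130,110,6,'pics/t9c.png')
E
```

```text
t: 9.75
tool_pos: [0.6429, 0.0704, 0.0598]
tool_rot: [-90.0, -8.0, -106.8]
ft_force: [0.2, 2.3, 1.0]
finger_gap: -0.0002
t: 10.12
tool_pos: [0.6413, 0.0656, 0.0597]
tool_rot: [-90.0, -8.0, -106.8]
ft_force: [0.2, 1.4, 0.6]
finger_gap: 0.0003
```

View pics/s9c.png

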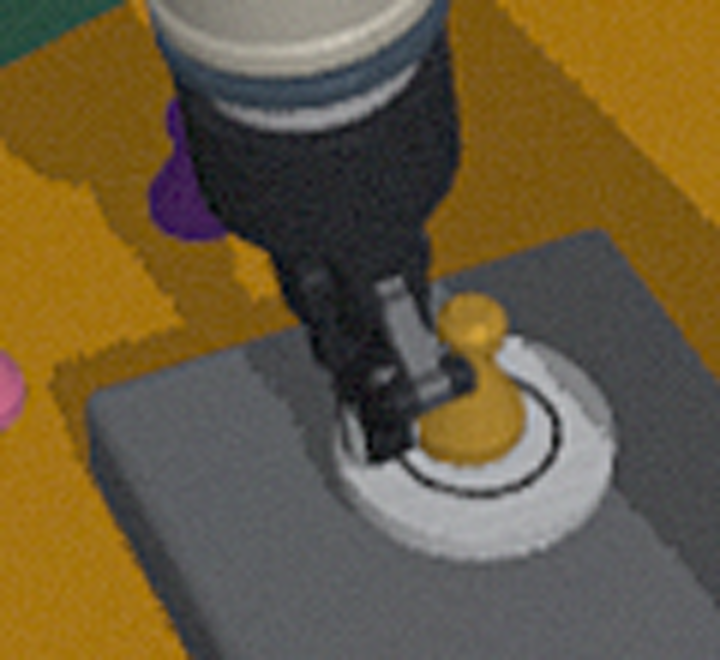

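View pics/t9c.png

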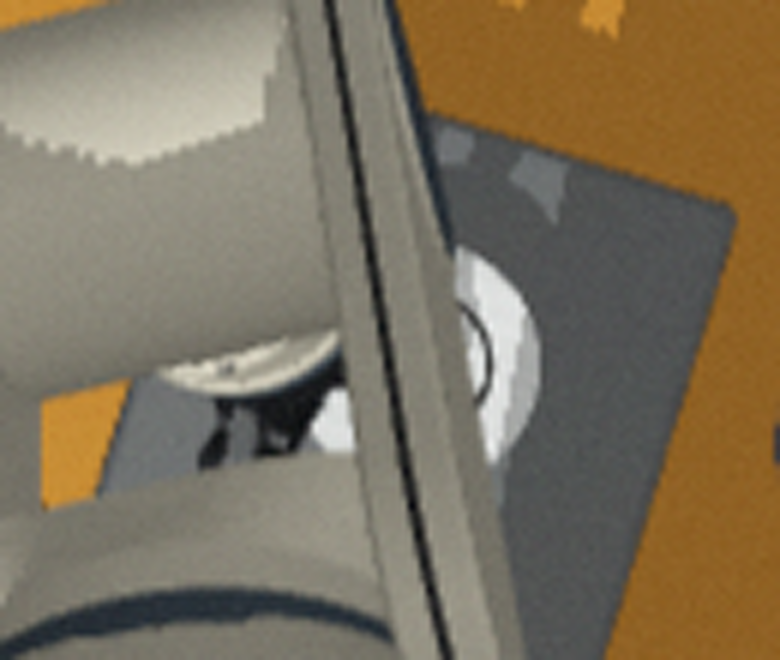

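```bash
python3 -m jog '{"offset":[[-0.5,-1.5,0],[-0.4,-1.2,0],[0,0,0]],"turn":[[0,0,0],[0,0,0],[0,0,0]],"jaw":[0,0,0]}'; python3 -m jog '{"offset":[[1.5,4.8,0],[5.8,19,0],[9,30,10],[12,40,30],[12,40,30]],"turn":[[0,0,0],[0,0,0],[0,0,0],[0,0,0],[0,0,0]],"jaw":[0,0,0,0,0]}';python3 - <<'E'
from h import *
s=manip.capture('side');crop(s,225,130,120,110,6,'pics/s10c.png')
s=manip.capture('top');crop(s,245,170,100,80,8,'pics/t10c.png')
E
```

```text
t: 10.6
tool_pos: [0.6404, 0.0629, 0.0597]
tool_rot: [-90.0, -8.0, -106.8]
ft_force: [0.3, 1.1, -0.1]
finger_gap: 0.0004
t: 11.22
tool_pos: [0.6809, 0.1992, 0.1302]
tool_rot: [-90.0, -8.1, -106.8]
ft_force: [0.1, 0.4, -0.7]
finger_gap: 0.0003
```

View pics/s10c.png

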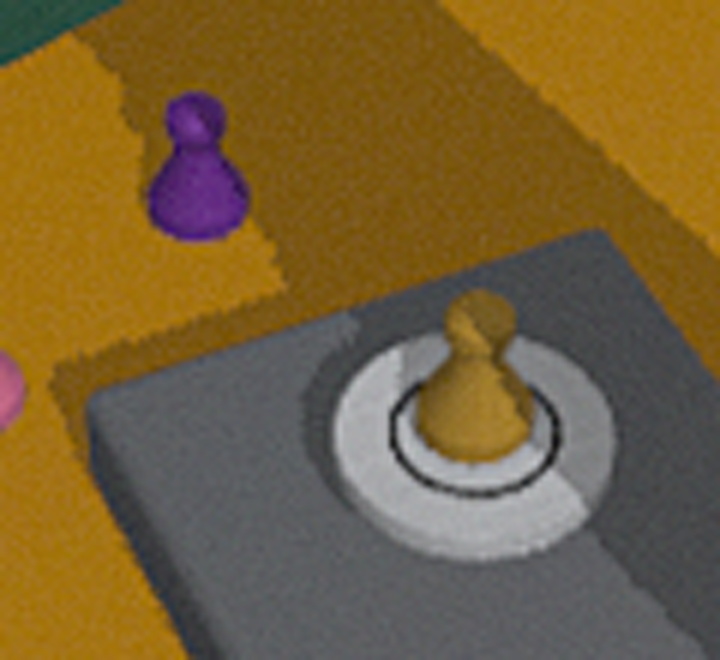

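View pics/t10c.png

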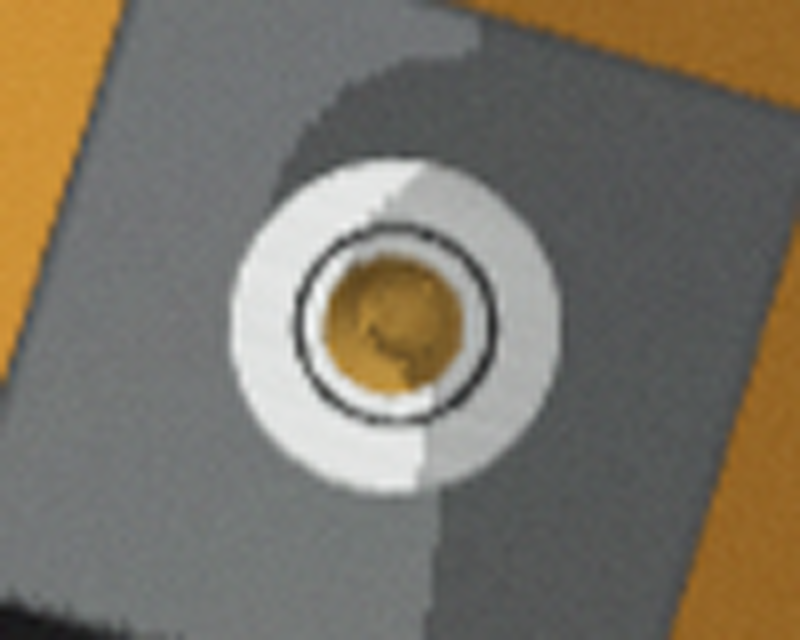

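```bash
python3 -m jog '{"offset":[[-37,-36,20],[-37,-36,20],[-37,-36,0],[-37,-36,0],[-37,-36,0]],"turn":[[7.7,-2.3,0],[0,0,0],[0,0,0],[0,0,0],[0,0,0]],"jaw":[0,0,0,0,0]}';python3 -m jog '{"offset":[[0,0,-30],[0,0,-30],[0,0,-30],[0,0,-20],[0,0,0]],"turn":[[0,0,0],[0,0,0],[0,0,0],[0,0,0],[0,0,0]],"jaw":[0,0,0,0,0]}';python3 - <<'E'
from h import *
s=manip.capture('side');crop(s,275,170,130,110,6,'pics/s11c.png')
o=manip.get_obs();s=manip.capture('wrist');cv2.imwrite('pics/w11.png',s[:,:,::-1])
E
```

```text
t: 11.95
tool_pos: [0.4944, 0.0162, 0.1695]
tool_rot: [-90.0, -0.0, -106.8]
ft_force: [0.2, 0.2, -0.4]
finger_gap: 0.0002
t: 12.58
tool_pos: [0.4944, 0.0171, 0.0582]
tool_rot: [-90.2, -0.1, -106.8]
ft_force: [0.6, 0.7, -0.9]
finger_gap: -0.0001
```

View pics/s11c.png

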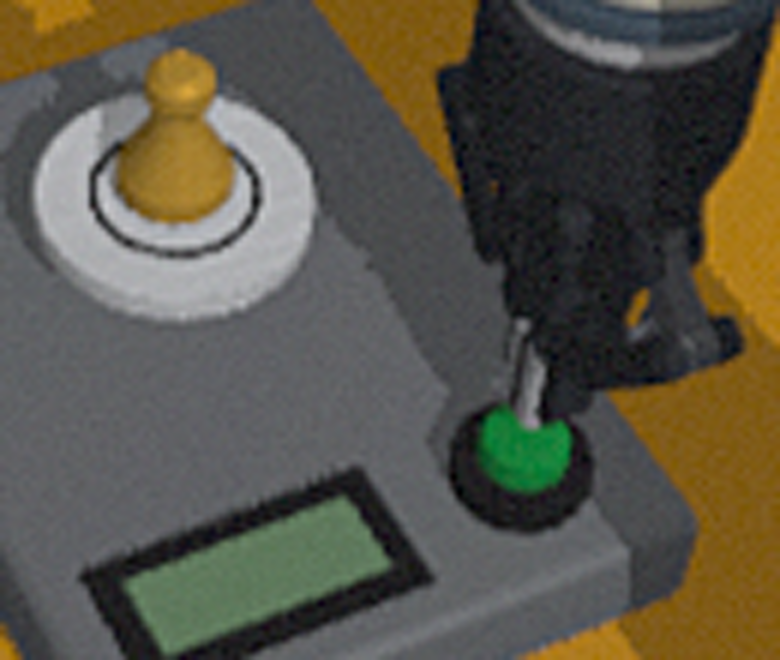

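View pics/w11.png

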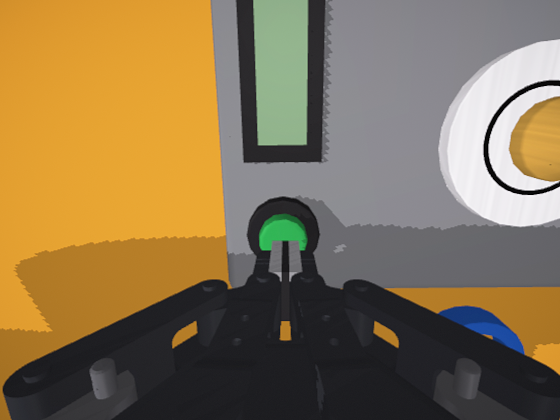

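```bash
python3 -m jog '{"offset":[[2,3.5,-8],[0,0,-5],[0,0,-3],[0,0,-2],[0,0,-2]],"turn":[[0,0,0],[0,0,0],[0,0,0],[0,0,0],[0,0,0]],"jaw":[0,0,0,0,0]}';python3 -m jog '{"offset":[[0,0,-2],[0,0,-2]],"turn":[[0,0,0],[0,0,0]],"jaw":[0,0]}'
```

```text
t: 13.3
tool_pos: [0.4983, 0.0204, 0.0401]
tool_rot: [-90.0, 0.0, -106.9]
ft_force: [-3.3, 1.7, 21.4]
finger_gap: 0.0001
t: 13.55
tool_pos: [0.4986, 0.0204, 0.0391]
tool_rot: [-89.9, 0.0, -106.8]
ft_force: [-15.6, 1.5, 65.8]
finger_gap: -0.0002
```

```bash
python3 -m jog '{"offset":[[0,0,2]],"turn":[[0,0,0]],"jaw":[0]}';python3 - <<'E'
from h import *
s=manip.capture('side');crop(s,325,210,75,65,10,'pics/s12c.png')
o=manip.get_obs();s=manip.capture('wrist');crop(s,220,170,140,120,5,'pics/w12.png')
E
python3 -m jog '{"offset":[[0,0,5],[0,0,15],[0,0,20],[0,0,0]],"turn":[[0,0,0],[0,0,0],[0,0,0],[0,0,0]],"jaw":[0,0,0,0]}';python3 - <<'E'
from h import *
s=manip.capture('side');crop(s,325,210,75,65,10,'pics/s13c.png')
o=manip.get_obs();s=manip.capture('wrist');crop(s,220,170,140,120,5,'pics/w13.png')
E
```

```text
t: 13.68
tool_pos: [0.4983, 0.0205, 0.0402]
tool_rot: [-89.9, 0.0, -106.8]
ft_force: [-3.9, 3.0, 15.9]
finger_gap: 0.0002
t: 14.28
tool_pos: [0.4987, 0.0201, 0.0791]
tool_rot: [-89.9, 0.0, -106.8]
ft_force: [0.6, -0.3, 0.1]
finger_gap: 0.0001
```

View pics/s12c.png

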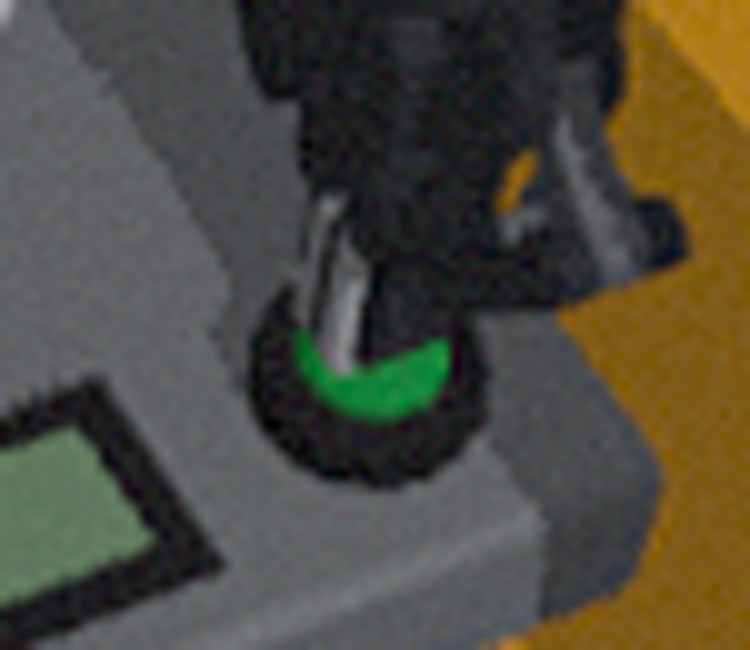

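View pics/s13c.png

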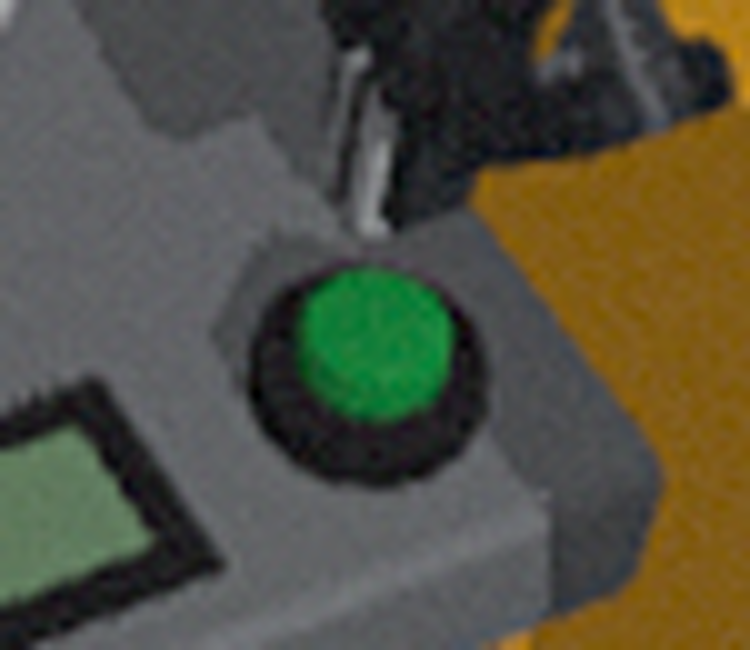

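View pics/w12.png

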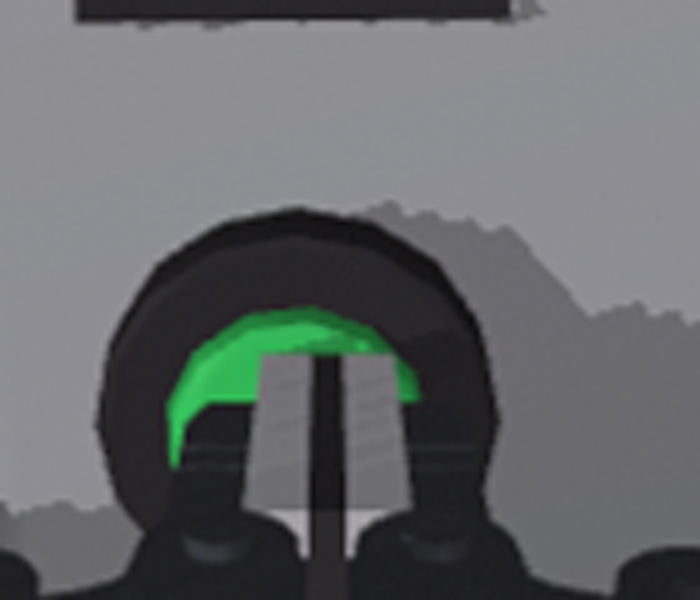

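View pics/w13.png

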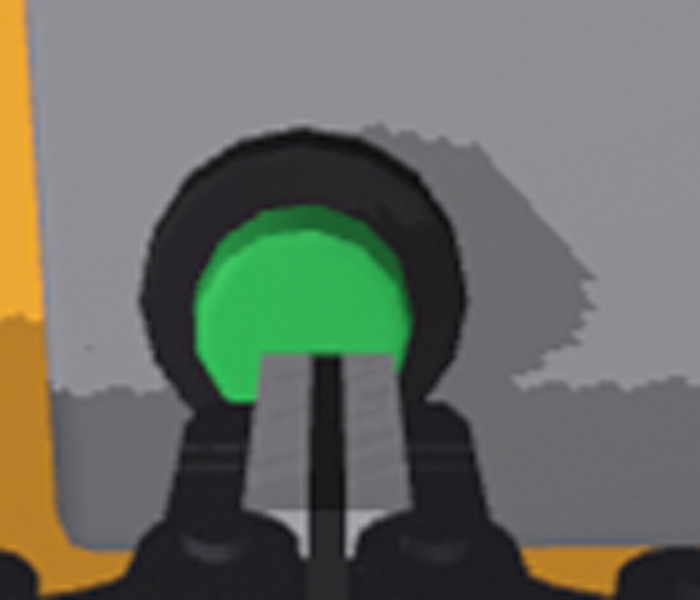

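```bash
python3 - <<'E'
from h import *
from scipy.optimize import least_squares
c=lambda X,Y:np.array(((X+.5)/5-.5+220,(Y+.5)/5-.5+170))
def C(tp):
    return cam('wrist',dict(tool_pos=np.array(tp),tool_rot=np.array([-90,0,-106.8])))
for nm,tp,vt,vj,zt in(('up',(.4987,.0201,.0791),232,207,.070),('down',(.4983,.0205,.0402),322,308,.064)):
    K=C(tp);P=unproj(K,*c(303,vt),zt)
    f=lambda z:proj(K,[P[0],P[1],z[0]])[1]-c(303,vj)[1]
    print(nm,P,'height above junction mm',1e3*(zt-least_squares(f,[zt-.005],x_scale=.001).x[0]))
E
```

```text
up [0.49858954 0.03201183 0.07      ] height above junction mm 11.434991410878856
down [0.49874452 0.03247679 0.064     ] height above junction mm 4.271586695399288
```

```bash
python3 - <<'E'
import cv2
im=cv2.imread('pics/w12.png')[280:420,150:450];cv2.imwrite('pics/w12z.png',cv2.resize(im,None,fx=2.5,fy=2.5))
E
```

```text
(no output)
```

View pics/w12z.png

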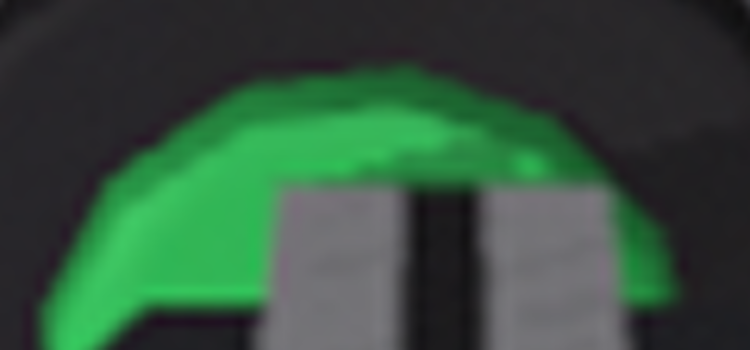

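```bash
python3 -m jog '{"offset":[[-10,-20,40],[-10,-40,40],[0,-40,20],[0,-40,0],[0,0,0]],"turn":[[0,0,0],[0,0,0],[0,0,0],[0,0,0],[0,0,0]],"jaw":[0,0,0,0,0]}';python3 - <<'E'
from h import *
t=manip.capture('top');cv2.imwrite('pics/t14.png',t[:,:,::-1]);crop(t,245,170,100,120,5,'pics/t14c.png')
E
```

```text
t: 15.0
tool_pos: [0.4774, -0.1217, 0.1773]
tool_rot: [-90.0, -0.0, -107.0]
ft_force: [-0.6, 0.0, -0.4]
finger_gap: 0.0005
```

View pics/t14.png

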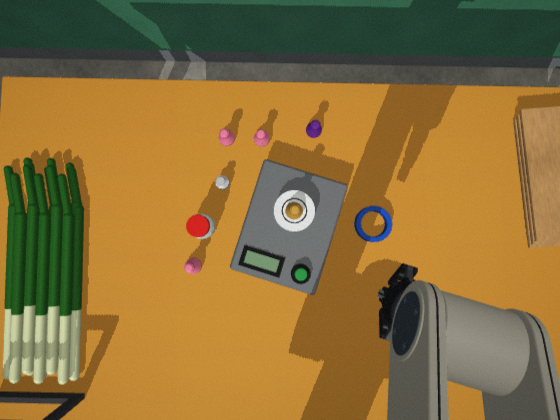

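View pics/t14c.png

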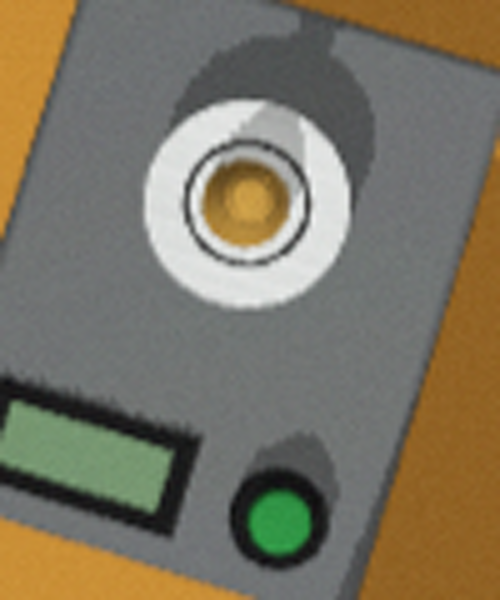

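The weight is upright in the ring (centre at crop (246,203), ring centre (247,203)). The button is out again at (280,521), and the tape, jar and small weight are at the same pixels as at the start.

```bash
python3 -c "
from workcell import manip
print(manip.job_done())"
```

```text
the job is handed in; nothing more can be done
None
```

The brass weight now stands upright in the middle of the ring, the green button has been pressed and is out again, and I handed the job in at about 15 s. I get no verdict back.

**The push:** I used one slow push at belly height with the shut fingertips, about 26 mm, then backed the fingers off the weight. The force readings stayed around 2 N during it.

**Last checks:**
- **Weight:** in the final top view it is upright and 1–2 mm from the pan's centre, after allowing for viewing angle.
- **Button:** while pressed, it sat roughly 6–7 mm lower than at rest in the wrist camera pictures, so I take it as fully down.
- **Other objects:** the tape roll, jar and small steel weight are at the same pixel positions as in the first picture.
- **Robot:** the arm is clear of everything.

**What disagreed or went less well:**
- **Fingertip position:** they sit about 26 mm behind the stated TCP. Two cameras showed this and a light touch on the scale housing confirmed it, so I used that offset.
- **Wrist camera:** its positions were about 6 mm off in y compared with the top camera. The point where the fingers met the weight agreed with the top camera.
- **Button force:** the press briefly peaked at about 66 N at the wrist, through the fingertips, because the button bottomed out higher than I expected. That is well above the 4 N needed but under the 120 N wrist limit. I took the 40 N limit on the arm and gripper body not to cover the fingertips.

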